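# Lock the stock case with a snap hook

### The arm

A 6-joint arm with a two-finger parallel gripper is mounted at the origin on the work surface. World frame = base frame: x ahead of the robot, y to its left, z up, the work surface at z = 0. Lengths are in m, angles in rad, forces in N, time in s.
With the tool pointing down it reaches from about 0.25 to 0.775 m from the base axis. Payload 4 kg.
Tool frame: the origin (TCP) lies at the very end of the fingers, on their centre line; the grasp point (between the pads) lies 19 mm behind it (robot.tcp_to_grasp is the distance from the TCP to the grasp point, in m); z points along the fingers, y is the line along which they close (so a half turn about z gives the same grasp; the last joint's range is limited). The gripper opens to 94 mm and grips with 3 to 60 N. Pads are 16 mm wide; open, the fingers measure 119 mm over their backs; the gripper's body (75 mm by 177 mm) begins 78 mm behind the grasp point.
Start: joints at [1.037, 0.087, 1.371, -0, 1.684, -0.103], TCP at [0.23, 0.5, 0.206] pointing down, gripper open.
Joint ranges: [-3.1, 3.1], [-0.76, 2.03], [0.27, 2.55], [-1.08, 4.22], [0.17, 2.65], [-2.57, 2.57]. Speed limits (rad/s): [2.79, 2.79, 3.14, 3.14, 3.14, 3.14].

### API

Orientations are given as [roll, pitch, yaw] about the fixed x, y, z axes, in that order (R = Rz(yaw) Ry(pitch) Rx(roll)).
In Python, from bench import robot gives the robot as it stands.
- The arm moves only by the shell command python3 nudge.py 'ROWS'. ROWS is rows parted by semicolons, their numbers by spaces, 1 to 20 of them, each of 5 numbers: the finger opening in m, then dx, dy, dz in m, then a turn about the tool's z in rad; each row shifts and turns the commanded pose from where the row before left it, along the tool's axes as they then stand; what a row does not reach is not made up. A row lasts 1/12 s, in which the tool goes at most 0.0417 m and 0.125 rad, less where a joint would pass 70% of its speed; a pose out of reach is approached as far as the arm can. The fingers move at their own pace and stop on an object; the grip force is fixed at half the most. Time passes only in rows, so rows that do not move let the fingers close. It prints the time, the measured TCP pose, the force, the opening and the grip force at its end.
- robot.get_obs(): the state, without advancing time (a new reading comes with each control period).
- robot.snapshot(name): name is "side" or "top" or "wrist"; returns a dict with "color" (384x512x3 uint8, blue, green, red), "fx", "fy", "cx", "cy" (pixels), "extrinsics" (4x4, takes a point from world to camera coordinates). Camera axes: x right, y down, z forward; pixel columns grow to the right and rows downward; lengths in m; the calibration is good to about 2 mm. A picture is of the moment at which its call begins. There is no depth.
- robot.close_job(): hands the job in; it is judged then, once.
The state is a dict: "time": time; "joint_positions": joint angles; "qvel": joint speeds; "joint_torque": joint torques, N m; "tool_pos": TCP position; "ee_rot": TCP orientation; "wrist_force": force on the tool from outside, world axes, zero at the start; "wrist_torque": the same for the moment, N m; "width": finger opening in m; "finger_force": force on a finger pad.
Only numpy, scipy, OpenCV 4.12 (cv2) and the standard library are available. Lean on these libraries where they do the work, as an engineer would, in place of code of your own. Each camera call takes 0.05 s, during which the arm holds its last target. There are 200 camera calls.

### The job

Push the lid of the metal stock case fully shut, so that the steel hoop comes up through the slot in the lid. Then take the big snap hook from its wooden stand and push its sprung gate down over the crossbar of the hoop until the bar is inside the hook and the gate has snapped shut, so the lid is locked; let go of the hook and leave it on the hoop. Leave the tins and the other things on the table where they are.

Things in the scene. Friction and masses are not known exactly. Their poses are not given: they have to be found in the camera images.
- case: Fixed open-topped aluminium box, 200 (x) x 260 (y) x 90 mm high, dark corner posts, black tins inside. Origin: centre of its underside, on the table. Its -x side is its front (towards the robot, give or take its yaw), its y axis runs parallel to the lid hinge and to the hoop's bar.
- lid (a joint): Hinge angle of the case's lid: 0 = shut, grows as the front edge rises (starts half open). The stiff hinge stays where it is left; 3 to 8 N down near the front closes it. A flat plate 205 mm long from the hinge, 266 mm wide, 6 mm thick, underside level with the hinge axis. Shut, its top is 96 mm above the table.
- lid_hinge (a point): Middle of the lid's hinge axis, at the case's back (+x) top edge, 100 mm behind the case's middle and 90 mm above the table. Its axes turn with the lid: -x points along the lid to its front edge, y along the hinge.
- lid_front (a point): Middle of the lid's front edge, on its top face, 205 mm from the hinge. The slot for the hoop lies just behind it: 166 to 193 mm from the hinge, 80 mm wide, on the middle line.
- hoop_bar (a point): Middle of the crossbar of the fixed upright hoop at the front of the case (8 mm round steel bar, an upside-down U), 75 mm in front of the case's middle. Bar centre 156 mm above the table, 60 mm above the shut lid; the bar runs along the case's y axis, straight for 24 mm either side of the middle; legs 30 mm either side. Axes as the case's.
- hoop: The fixed hoop itself, with its foot inside the case. Origin: on the table plane under the bar's middle. Axes as the case's.
- hook: Loose snap hook (large handled carabiner), 113 mm long (x = -61 to 52), 81 high (z), 0.28 kg: loop of 12 mm steel rod, black rubber handle on top (76 mm in x, 16 thick in y, z = 57 to 81 mm; grip it across y), sprung gate along the bottom. Origin: underside, below the handle's middle; z from gate to handle, +x to the nose (free end of the loop).
- gate (a joint): Angle of the hook's sprung gate, a 7 mm rod from its pivot (hook x = -30, z = 7 mm) to its tip (x = +20 mm): 0 = shut, grows to 1.05 as the tip swings up into the loop. The spring shuts it; opening it takes up to about 8 N at the tip.
- hook_mouth (a point): Point on the gate's line just short of its tip (hook x = 16, z = 7 mm; fixed to the hook) where the bar should meet it from below; x = 7 to 22 mm works, and the nose may point either way. The bar lifts the gate and slips past its tip 33 to 51 mm above the hook's underside (43 mm if it enters at x = 15 mm); the handle stops the bar at 53 mm. Axes as the hook's.
- hook_eye (a point): Middle of the hook's open loop: hook x = 4 mm, z = 32 mm. A 14 mm steel ball sits outside the loop at the pivot end (x = -54, z = 42 mm). Axes as the hook's. Let go on the hoop, the hook sinks a little and tips over, which is fine.
- stand: Fixed wooden block, 140 x 56 x 40 mm, with a lengthwise slot 16 mm wide whose floor is 10 mm above the table; the hook stands in it and lifts straight up out. It stands gate down, its nose to the stand's +x (away from the robot, within 35 degrees), the end with the steel ball (the pivot end) towards the robot. Origin: centre of its underside; x along the slot.
- label_roll: Bystander: roll of blank labels standing on its flat side, 110 mm across, 60 mm high. Origin: centre of its underside.
- bowl: Bystander: steel bowl, 130 mm across, 45 mm high. Origin: centre of its underside.
- tag_box: Bystander: open white box 110 x 150 x 40 mm of wooden tags. Origin: centre of its underside.
- tin1: Bystander: square black plastic tin, 55 x 55 x 84 mm, near the nose end of the stand. Origin: centre of its underside.
- tin2: Bystander: square black plastic tin, 55 x 55 x 84 mm, beside the case. Origin: centre of its underside.
- tin3: Bystander: square black plastic tin, 55 x 55 x 84 mm, beyond the middle of the table. Origin: centre of its underside.
- tin4: Bystander: square black plastic tin, 55 x 55 x 84 mm, beyond the middle of the table. Origin: centre of its underside.

How it is judged:
On the way, in this order (a step that is already met when the one before it is completed fails the run):
1. the lid is fully shut over the hoop (value of joint lid below 0.05 rad), for 0.2 s.
2. the hoop's bar pushes the hook's gate open (value of joint gate above 0.3 rad and contact force between hook and hoop above 0.3 N and value of joint lid below 0.05 rad), for 0.02 s.
3. the bar is inside the hook and the gate has snapped shut behind it (value of joint gate below 0.08 rad and value of joint lid below 0.05 rad and x of hoop_bar in the frame of hook between -0.04 and 0.042 m and z of hoop_bar in the frame of hook between 0.009 and 0.062 m and y of hoop_bar in the frame of hook between -0.035 and 0.035 m), for 0.1 s.
At the end, for the whole second after the job is handed in: The lid is shut (within 0.05 rad), the hook is on the hoop with the bar inside it (bar middle within 90 mm of the middle of the hook's loop), its gate shut (within 0.08 rad), and the hook is at rest, let go (value of joint gate below 0.08 rad and value of joint lid below 0.05 rad and distance between hoop_bar and hook_eye below 0.09 m and linear speed of hook below 0.03 m/s and angular speed of hook below 0.3 rad/s); the robot touches nothing.
It fails at once if a tin, the label roll, the bowl or the tag box is moved by more than 40 mm or a tin is knocked over (distance of any of tin1, tin2, tin3, tin4, label_roll, bowl, tag_box from where it was at the start of the episode above 0.04 m or angle between any of tin1, tin2, tin3, tin4's own z axis and vertical above 0.6 rad).
It also fails if it takes over 48 s, if anything falls off the work surface, if the arm or the gripper's body presses on something with over 40 N, if the wrist force passes 120 N, or if a joint passes its speed limit or range.

## Working session

There is one attempt and no reset: what is moved stays moved. The work goes in short steps, Python scripts to look and compute and a shell command to move; the robot and the scene stay as the last step left them, time stands still between calls to the robot, and variables do not carry over. Pictures are saved under pics/ and viewed, at most 10 in all, crops included, and the job is handed in when it is done.

```bash
ls; mkdir -p pics
python3 - <<'E'
from bench import robot
import cv2,pickle
d={}
for n in("side","top"):
    s=robot.snapshot(n);d[n]=s;cv2.imwrite(f"pics/{n}0.png",s["color"]);print(n,s["fx"],s["fy"],s["cx"],s["cy"],s["extrinsics"].round(4).tolist() if hasattr(s["extrinsics"],'round') else s["extrinsics"])
o=robot.get_obs();print(o["tool_pos"],o["ee_rot"],o["time"])
E
```

```text
bench.py
nudge.py
pics
side 442.67337677569543 442.67337677569543 257.7248089108919 193.2006692775123 [[0.8023, -0.5969, -0.0059, -0.5167], [-0.4576, -0.6087, -0.6482, 0.3037], [0.3833, 0.5227, -0.7615, 1.5167], [0.0, 0.0, 0.0, 1.0]]
top 353.85727944221236 353.85727944221236 258.6217073059902 185.1726975765317 [[-0.0083, -0.9998, -0.0178, -0.0528], [-0.9844, 0.0113, -0.1757, 0.5817], [0.1759, 0.0161, -0.9843, 0.999], [0.0, 0.0, 0.0, 1.0]]
[0.22944484 0.49931396 0.20443692] [-3.13962925e+00 -1.70044264e-04  2.71077750e+00] 0.1
```

View pics/side0.png

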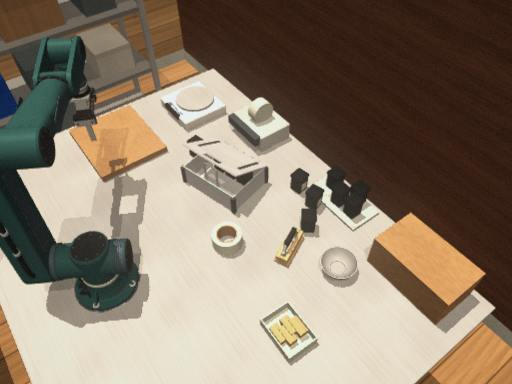

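View pics/top0.png

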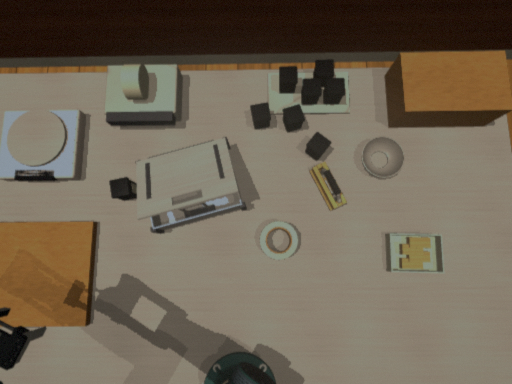

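Side: case near (225,175), with its lid half open; stand and hook near (290,245). Top: case near (190,190), stand near (328,187). I need enlarged crops.

Run:
```python
import cv2,numpy as np
t=cv2.imread("pics/top0.png");s=cv2.imread("pics/side0.png")
def c(im,x,y,w,h,k):
    r=cv2.resize(im[y:y+h,x:x+w],None,fx=k,fy=k,interpolation=cv2.INTER_CUBIC)
    for i in range(0,w,10): cv2.putText(r,str(x+i),(i*k,8),0,.3,(0,0,255),1) if i%20==0 else 0; cv2.line(r,(i*k,0),(i*k,3),(0,0,255),1)
    for j in range(0,h,10): cv2.putText(r,str(y+j),(0,j*k+4),0,.3,(0,0,255),1)
    return r
a=c(t,130,130,125,100,4);b=c(t,300,150,60,66,4)
d=c(s,175,125,100,90,4);e=c(s,265,215,50,60,6)
H=np.zeros((600,800,3),np.uint8)
b=c(t,305,155,48,58,6)
H[:400,:500]=a; H[:348,505:505+288]=b
cv2.imwrite("pics/c1.png",H)
G=np.zeros((480,800,3),np.uint8); G[:360,:400]=d; G[:360,405:705]=e
cv2.imwrite("pics/c2.png",G)
```

```text
(no output)
```

View pics/c1.png

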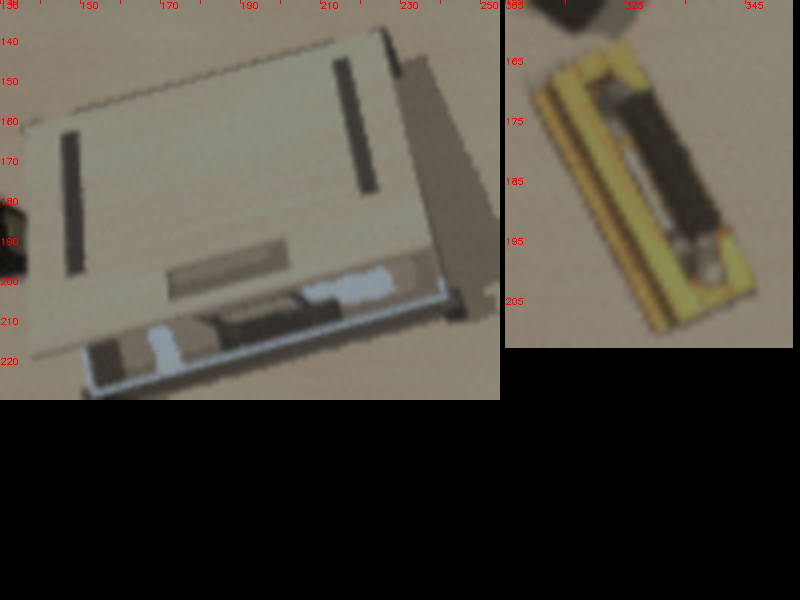

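View pics/c2.png

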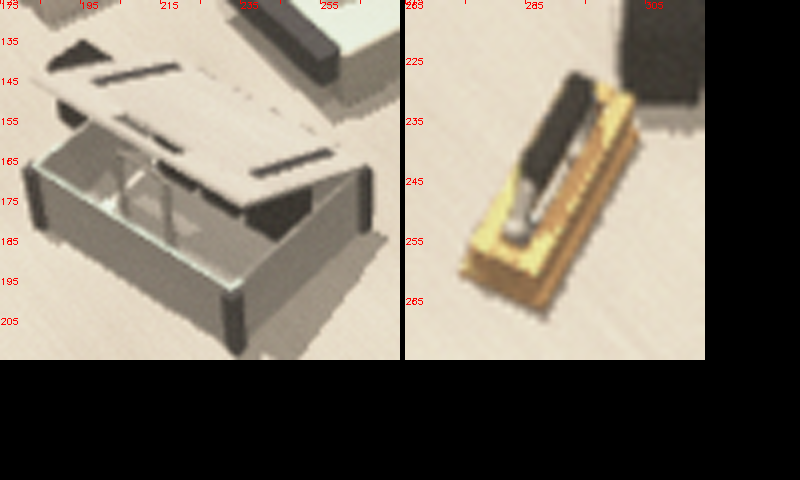

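```bash
cat > h.py <<'E'
import numpy as np,cv2
from bench import robot
def P(s):
    K=np.array([[s["fx"],0,s["cx"]],[0,s["fy"],s["cy"]],[0,0,1]]);return K@np.array(s["extrinsics"])[:3]
def tri(A,a,B,b):
    x=cv2.triangulatePoints(A,B,np.float64(a).reshape(2,1),np.float64(b).reshape(2,1));return (x[:3]/x[3]).ravel()
def plane(M,p,z):  # pixel -> world point at height z
    H=np.c_[M[:,:2],M[:,2]*z+M[:,3]];x=np.linalg.solve(H,[p[0],p[1],1]);return np.r_[x[:2]/x[2],z]
def proj(M,X):
    x=M@np.r_[X,1];return x[:2]/x[2]
E
python3 - <<'E'
from h import *
S=P(robot.snapshot("side"));T=P(robot.snapshot("top"));np.save("S",S);np.save("T",T)
c1=lambda x,y:(130+x/4,130+y/4); c1b=lambda x,y:(305+(x-505)/6,155+y/6)
c2=lambda x,y:(175+x/4,125+y/4); c2b=lambda x,y:(265+(x-405)/6,215+y/6)
np.set_printoptions(precision=4,suppress=True)
for n,t,s in [("caseFL",c1(92,393),c2(37,163)),("caseFR",c1(447,297),c2(237,290)),("lidFL",c1(33,358),c2(32,78)),("lidFR",c1(432,245),c2(245,207)),("slotFL",c1(170,300),c2(113,118)),
 ("handF",c1b(643,90),c2b(582,78)),("handN",c1b(702,235),c2b(525,168)),
 ("standNR",c1b(755,290),c2b(545,275)),("standFR",c1b(628,42),c2b(633,95))]:
    X=tri(T,t,S,s);print(n,X,np.round(proj(T,X)-t,1))
for p in [(118,152),(168,182)]: print("bar",plane(S,c2(*p),.160))
for n,p in [("slFL",(170,300)),("slFR",(290,265)),("slBL",(167,270)),("slBR",(287,238))]: print(n,plane(T,c1(*p),.16))
for n,p in [("handF",(643,90)),("handN",(702,235))]: print(n,plane(T,c1b(*p),.088))
E
```

```text
caseFL [0.4573 0.2373 0.09  ] [ 0.5 -0.9]
caseFR [ 0.5239 -0.0122  0.0848] [ 0.6 -1.2]
lidFL [0.4726 0.245  0.1901] [ 0.3 -0.6]
lidFR [ 0.5432 -0.0077  0.1827] [ 0.2 -0.4]
slotFL [0.5099 0.1615 0.1806] [ 0.3 -0.5]
handF [ 0.6145 -0.2579  0.0896] [-0.2  0.6]
handN [ 0.5478 -0.2847  0.0862] [ 0.2 -0.5]
standNR [ 0.5316 -0.3222  0.0345] [ 0.8 -1.8]
standFR [ 0.6526 -0.2612  0.0431] [ 0.2 -0.4]
bar [0.4998 0.1388 0.16  ]
bar [0.5161 0.0782 0.16  ]
slFL [0.5111 0.1675 0.16  ]
slFR [0.5336 0.0885 0.16  ]
slBL [0.5311 0.1702 0.16  ]
slBR [0.5517 0.0909 0.16  ]
handF [ 0.6165 -0.2588  0.088 ]
handN [ 0.546  -0.2836  0.088 ]
```

```bash
python3 nudge.py '0 0 0 -0.03 0;0 0 0 -0.03 0;0 -0.0331 -0.0195 0 0;0 -0.0331 -0.0195 0 0;0 -0.0331 -0.0195 0 0;0 -0.0331 -0.0195 0 0;0 -0.0331 -0.0195 0 0;0 -0.0331 -0.0195 0 0;0 -0.0331 -0.0195 0 0;0 -0.0331 -0.0195 0 0;0 -0.0331 -0.0195 0 0;0 -0.0331 -0.0195 0 0;0 -0.0331 -0.0195 0 0;0 -0.0331 -0.0195 0 0;0 -0.0331 -0.0195 0 0;0 -0.0331 -0.0195 0 0'
python3 nudge.py '0 0 0 0.035 0;0 0 0 0.035 0;0 0 0 0.012 0;0 0 0 0.012 0;0 0 0 0.012 0;0 0 0 0.012 0;0 0 0 0.012 0;0 0 0 0.012 0;0 0 0 0.012 0;0 0 0 0.01 0;0 0 0 0 0'
```

```text
time: 2.45
tool_pos: [0.5353, 0.0584, 0.0984]
ee_rot: [-3.14, -0.004, 2.711]
wrist_force: [-0.7, -0.4, 0.5]
width: 0.0003
finger_force: 0.0
```

```bash
python3 nudge.py '0 0 0 0.003 0;0 0 0 0.003 0;0 0 0 0.002 0;0 0 0 0 0;0 0 0 0 0'
```

```text
time: 2.87
tool_pos: [0.5371, 0.0583, 0.0962]
ee_rot: [3.141, 0.001, 2.711]
wrist_force: [-4.7, -0.1, 7.9]
width: 0.0003
finger_force: 4.3
```

```bash
python3 nudge.py '0 0 0 0.003 0;0 0 0 0 0;0 0 0 0 0'; python3 nudge.py '0 0 0 -0.04 0;0 0 0 -0.04 0;0.06 0 0 -0.04 0.12;0.06 0 0 -0.035 0.12;0.06 0 0 0 0.12;0.06 0 0 0 0.12;0.06 0 0 0 0.12;0.06 0 0 0 0.12;0.06 0 0 0 0.12;0.06 0 0 0 0.12;0.06 0 0 0 0.12;0.06 0 0 0 0.12;0.06 0 0 0 0.12;0.06 0 0 0 0.12;0.06 0 0 0 0.12;0.06 0 0 0 0.12;0.06 0 0 0 0.12;0.06 0 0 0 0.12;0.06 0 0 0 0.12;0.06 0 0 0 0.12'
python3 - <<'E'
from h import *
import pickle
s=robot.snapshot("wrist");cv2.imwrite("pics/w1.png",s["color"]);np.save("W1",P(s))
t=robot.snapshot("side");cv2.imwrite("pics/s1.png",t["color"])
t=robot.snapshot("top");cv2.imwrite("pics/t1.png",t["color"])
E=np.array(s["extrinsics"]);print("cam",-E[:3,:3].T@E[:3,3],E[2,:3])
W=P(s)
for X in[(.5147,.119,.156),(.58,-.27,.08)]:print(proj(W,np.array(X)))
E
```

```text
time: 3.12
tool_pos: [0.5372, 0.0583, 0.0961]
ee_rot: [3.14, 0.003, 2.711]
wrist_force: [-8.4, -0.7, 19.0]
width: 0.0004
finger_force: 9.5
time: 4.78
tool_pos: [0.5372, 0.0582, 0.246]
ee_rot: [3.141, -0.001, 0.545]
wrist_force: [-0.0, -0.1, 0.2]
width: 0.0598
finger_force: 0.0
cam [0.59820622 0.09535111 0.42568169] [-0.21156904 -0.12843342 -0.96888771]
[179.51828059 176.01168232]
[521.26795548 285.54735137]
```

View pics/w1.png

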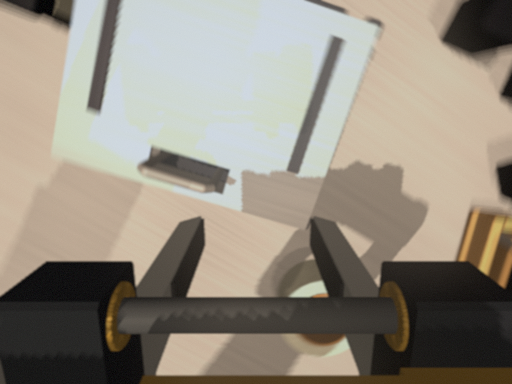

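```bash
python3 nudge.py '0.06 0 0 0 0.08;0.06 0 0 0 0.065;0.06 -0.0145 0.0354 0 0;0.06 -0.0145 0.0354 0 0;0.06 -0.0145 0.0354 0 0;0.06 -0.0145 0.0354 0 0;0.06 -0.0145 0.0354 0 0;0.06 -0.0145 0.0354 0 0;0.06 -0.0145 0.0354 0 0;0.06 -0.0145 0.0354 0 0;0.06 -0.0145 0.0354 0 0;0.06 0 0 0 0;0.06 0 0 0 0'
python3 - <<'E'
from h import *
s=robot.snapshot("wrist");np.save("W2",P(s));cv2.imwrite("pics/w2.png",s["color"])
def c(im,x,y,w,h,k):
    r=cv2.resize(im[y:y+h,x:x+w],None,fx=k,fy=k,interpolation=cv2.INTER_CUBIC)
    for i in range(0,w,20): cv2.putText(r,str(x+i),(i*k,8),0,.3,(0,0,255),1)
    for j in range(0,h,10): cv2.putText(r,str(y+j),(0,j*k+4),0,.3,(0,0,255),1)
    return r
G=np.zeros((600,800,3),np.uint8)
G[:384,:512]=s["color"]
w=cv2.imread("pics/w1.png");a=cv2.imread("pics/s1.png");t=cv2.imread("pics/t1.png")
G[390:590,:440]=c(w,130,140,110,50,4)
G[0:240,520:800]=c(a,185,140,56,48,5)
G[390:590,445:795]=c(t,160,180,70,40,5)
cv2.imwrite("pics/c3.png",G)
E
```

```text
time: 6.02
tool_pos: [0.5422, -0.2881, 0.2446]
ee_rot: [-3.14, 0.0, 0.405]
wrist_force: [-0.7, -0.0, -0.5]
width: 0.0601
finger_force: 0.0
```

View pics/c3.png

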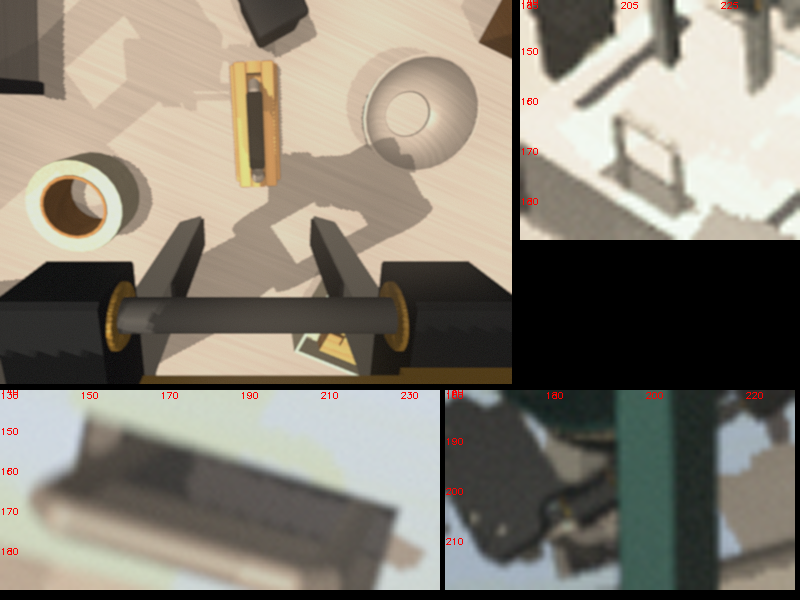

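Run:
```python
from h import *
np.set_printoptions(precision=4,suppress=True)
S,T,W1,W2=[np.load(n+".npy") for n in("S","T","W1","W2")]
for n,w,t,s in[("F",(254.5,91),(328,170),(294.5,228)),("N",(257,168),(337.8,194.2),(285,243))]:
    for z in(.085,.091):print(n,"w",plane(W2,w,z),"t",plane(T,t,z),"s",plane(S,s,z))
    print(tri(W2,w,T,t),tri(W2,w,S,s))
print("bar",tri(W1,(181,179),S,(210.8,166.8)))
for w,s in[((140,168),(205,163.6)),((222,190),(216.6,170))]:print(plane(W1,w,.158),plane(S,s,.16))
g=cv2.cvtColor(cv2.imread("pics/w2.png"),6)[55:195,225:290]
for r in range(35,120,10):print(r+55,g[r,15:50].tolist())
# stand edges in w2: corners at z=.04
for p in[(232,62),(278,62),(236,187),(280,187)]:print("stand",plane(W2,p,.04))
```

```text
F w [ 0.6156 -0.2538  0.085 ] t [ 0.6172 -0.2594  0.085 ] s [ 0.6158 -0.2552  0.085 ]
F w [ 0.6155 -0.2539  0.091 ] t [ 0.6159 -0.2583  0.091 ] s [ 0.6127 -0.2584  0.091 ]
[ 0.6142 -0.2551  0.103 ] [ 0.6161 -0.2542  0.0836]
N w [ 0.5467 -0.2858  0.085 ] t [ 0.5464 -0.2842  0.085 ] s [ 0.5494 -0.2844  0.085 ]
N w [ 0.5478 -0.2854  0.091 ] t [ 0.5455 -0.2829  0.091 ] s [ 0.5466 -0.2874  0.091 ]
[ 0.5465 -0.2853  0.0825] [ 0.5476 -0.2859  0.0885]
bar [0.512  0.1166 0.1505]
[0.5047 0.1493 0.158 ] [0.4997 0.135  0.16  ]
[0.523  0.0834 0.158 ] [0.5163 0.0812 0.16  ]
90 [195, 196, 195, 194, 190, 177, 148, 120, 120, 139, 158, 166, 170, 171, 171, 163, 153, 139, 121, 109, 107, 109, 116, 124, 128, 137, 155, 180, 193, 194, 195, 192, 183, 163, 137]
100 [197, 197, 196, 196, 191, 169, 125, 83, 68, 68, 69, 68, 68, 69, 68, 68, 70, 69, 68, 68, 65, 73, 92, 114, 128, 132, 133, 134, 134, 134, 135, 135, 135, 132, 127]
110 [198, 198, 198, 197, 196, 184, 151, 99, 68, 66, 68, 69, 68, 67, 69, 70, 68, 68, 67, 68, 67, 67, 83, 110, 129, 136, 135, 140, 141, 140, 136, 135, 134, 136, 134]
120 [206, 202, 200, 198, 1
[... 407 characters left out ...]
9, 84, 117, 141, 154, 157, 160, 160, 161, 159, 159, 162, 161]
150 [208, 211, 212, 213, 209, 201, 196, 187, 151, 102, 72, 69, 72, 70, 71, 72, 69, 70, 70, 71, 71, 68, 67, 75, 103, 134, 151, 155, 159, 161, 161, 159, 159, 161, 165]
160 [204, 210, 212, 213, 213, 213, 213, 206, 180, 130, 83, 66, 66, 67, 66, 67, 68, 67, 68, 67, 65, 64, 67, 69, 92, 124, 147, 154, 157, 160, 161, 160, 161, 159, 154]
170 [198, 208, 210, 211, 213, 212, 211, 211, 208, 194, 161, 122, 102, 100, 104, 109, 113, 116, 116, 113, 109, 106, 106, 112, 118, 129, 143, 154, 157, 157, 160, 161, 159, 160, 157]
stand [ 0.6347 -0.2189  0.04  ]
stand [ 0.6542 -0.2645  0.04  ]
stand [ 0.5078 -0.2754  0.04  ]
stand [ 0.5282 -0.3231  0.04  ]
```

w2: handle runs (254,91) to (257,168). It is at (0.581,-0.270), yaw 0.43, top about 0.088, which agrees with the stand and the text.

```bash
python3 nudge.py '0.06 0.0267 0 0 -0.025;0.06 0.0267 0 0 0;0.06 0 0 0.035 0;0.06 0 0 0.035 0;0.06 0 0 0.035 0;0.06 0 0 0.035 0;0.06 0 0 0.025 0;0.06 0 0 0.0196 0;0.06 0 0 0 0;0 0 0 0 0;0 0 0 0 0;0 0 0 0 0;0 0 0 0 0;0 0 0 0 0;0 0 0 0 0'
```

```text
time: 7.32
tool_pos: [0.5919, -0.2647, 0.0621]
ee_rot: [3.14, -0.001, 0.431]
wrist_force: [0.3, 1.3, -0.2]
width: 0.023
finger_force: 0.0
```

```bash
python3 nudge.py '0 0 0 0 0;0 0 0 0 0;0 0 0 0 0;0 0 0 0 0'
```

```text
time: 7.65
tool_pos: [0.5916, -0.2646, 0.0614]
ee_rot: [3.141, -0.0, 0.431]
wrist_force: [-0.9, -0.8, 2.4]
width: 0.0156
finger_force: 30.0
```

```bash
python3 nudge.py '0 0 0 -0.02 0;0 0 0 -0.035 0;0 0 0 -0.035 0;0 0 0 -0.035 0;0 0 0 -0.035 0;0 0 0 -0.025 0.083;0 0 0 0 0.083;0 0.0018 -0.0324 0 0;0 0.0018 -0.0324 0 0;0 0.0018 -0.0324 0 0;0 0.0018 -0.0324 0 0;0 0.0018 -0.0324 0 0;0 0.0018 -0.0324 0 0;0 0.0018 -0.0324 0 0;0 0.0018 -0.0324 0 0;0 0.0018 -0.0324 0 0;0 0.0018 -0.0324 0 0;0 0.0018 -0.0324 0 0;0 0.0018 -0.0324 0 0;0 0 0 0 0'
python3 - <<'E'
from h import *
def c(im,x,y,w,h,k): return cv2.resize(im[y:y+h,x:x+w],None,fx=k,fy=k,interpolation=cv2.INTER_CUBIC)
s=robot.snapshot("side")["color"];w=robot.snapshot("wrist");np.save("W3",P(w));t=robot.snapshot("top")["color"];cv2.imwrite("pics/s3.png",s);cv2.imwrite("pics/w3.png",w["color"])
G=np.zeros((600,800,3),np.uint8);G[:384,:512]=w["color"];G[:300,515:795]=c(s,185,115,56,60,5);G[390:590,:500]=c(t,130,160,125,50,4);cv2.imwrite("pics/c4.png",G)
print(robot.get_obs()["tool_pos"],robot.get_obs()["ee_rot"])
E
```

```text
time: 9.32
tool_pos: [0.5083, 0.122, 0.2444]
ee_rot: [-3.137, 0.002, 0.272]
wrist_force: [-0.2, -0.4, -3.4]
width: 0.0157
finger_force: 30.0
[0.51002175 0.11649117 0.24462607] [3.14123791e+00 2.27921702e-03 2.65625582e-01]
```

View pics/c4.png

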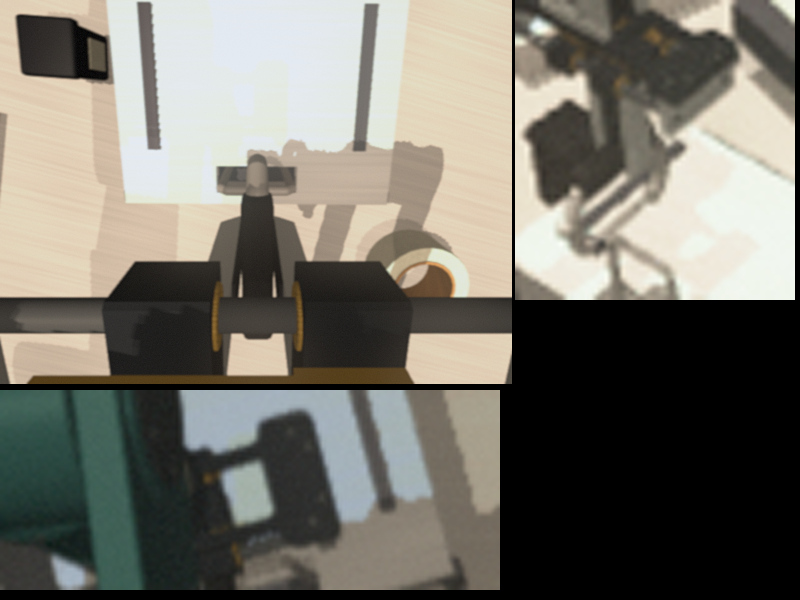

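Run:
```python
from h import *
np.set_printoptions(precision=4,suppress=True)
W=np.load("W3.npy");g=cv2.cvtColor(cv2.imread("pics/w3.png"),6)
for c in(230,240,280,288):print(c,g[160:206,c].tolist())
print("row182",g[184,205:310].tolist())
for r in(170,175,180,185,190,194):print(r,plane(W,(258,r),.156),plane(W,(258,r),.096))
c,s=np.cos(.265),np.sin(.265)
b=np.array([.5138,.117,.156]);print("pred bar px",proj(W,b),[proj(W,b+np.array([-s*d,c*d,0])) for d in(-.024,.024)])
```

```text
230 [229, 229, 229, 229, 229, 214, 158, 107, 94, 96, 96, 96, 96, 91, 91, 87, 87, 84, 83, 82, 87, 98, 105, 108, 105, 106, 110, 117, 123, 130, 133, 133, 128, 123, 130, 176, 222, 229, 228, 227, 227, 226, 226, 222, 217, 210]
240 [229, 228, 228, 228, 230, 215, 151, 93, 87, 99, 102, 103, 103, 103, 103, 102, 101, 100, 102, 100, 92, 95, 103, 105, 106, 105, 107, 114, 120, 128, 133, 135, 128, 120, 126, 168, 212, 227, 224, 223, 219, 209, 201, 187, 172, 166]
280 [173, 163, 156, 154, 150, 145, 127, 100, 85, 82, 81, 80, 79, 74, 77, 76, 76, 74, 73, 72, 77, 87, 99, 105, 104, 98, 101, 113, 125, 136, 148, 153, 150, 142, 134, 146, 168, 179, 179, 177, 176, 176, 175, 181, 195, 207]
288 [180, 177, 177, 177, 176, 171, 143, 103, 84, 85, 89, 89, 93, 93, 93, 92, 94, 92, 93, 94, 92, 91, 90, 89, 88, 93, 103, 109, 118, 125, 134, 132, 133, 129, 138, 160, 175, 179, 179, 177, 176, 176, 176, 183, 195, 205]
row182 [231, 232, 231, 232, 231, 231, 231, 232, 231, 232, 225, 193, 150, 127, 124, 121, 117, 110, 103, 99, 94, 97, 102, 105, 105, 105, 107, 106, 107, 106, 106, 105, 105, 106, 105, 106, 105, 103, 104, 103, 107, 115, 123, 121, 116, 117, 128, 135, 140, 144, 143, 142, 141, 137, 128, 121, 115, 113, 111, 108, 107, 101, 99, 98, 100, 103, 101, 102, 102, 102, 101, 102, 102, 101, 103, 104, 101, 101, 104, 98, 94, 89, 88, 88, 91, 89, 96, 97, 96, 101, 118, 147, 170, 179, 178, 179, 179, 179, 178, 179, 181, 178, 180, 180, 179]
170 [0.5259 0.1231 0.156 ] [0.514  0.1197 0.096 ]
175 [0.5219 0.122  0.156 ] [0.5091 0.1184 0.096 ]
180 [0.5178 0.1209 0.156 ] [0.5042 0.117  0.096 ]
185 [0.5138 0.1198 0.156 ] [0.4992 0.1156 0.096 ]
190 [0.5097 0.1186 0.156 ] [0.4942 0.1143 0.096 ]
194 [0.5064 0.1177 0.156 ] [0.4901 0.1131 0.096 ]
pred bar px [261.2493 185.8201] [array([290.4545, 185.9304]), array([232.0464, 185.7097])]
```

```bash
python3 nudge.py '0 -0.004 0 0.02 0;0 0 0 0.01 0;0 0 0 0 0;0 0 0 0.005 0;0 0 0 0.005 0;0 0 0 0.005 0;0 0 0 0.005 0;0 0 0 0.005 0;0 0 0 0 0'; python3 nudge.py '0 0 0 0.005 0;0 0 0 0.005 0;0 0 0 0 0';python3 nudge.py '0 0 0 0.005 0;0 0 0 0.005 0;0 0 0 0 0'
```

```text
time: 10.22
tool_pos: [0.5066, 0.1156, 0.1904]
ee_rot: [-3.141, 0.0, 0.265]
wrist_force: [-0.9, 0.2, -1.3]
width: 0.0156
finger_force: 30.0
time: 10.47
tool_pos: [0.5059, 0.1156, 0.1798]
ee_rot: [-3.141, 0.002, 0.265]
wrist_force: [-0.3, -0.6, -0.3]
width: 0.0157
finger_force: 30.0
time: 10.72
tool_pos: [0.505, 0.1153, 0.1687]
ee_rot: [-3.141, 0.005, 0.265]
wrist_force: [-0.6, 0.5, -3.4]
width: 0.016
finger_force: 30.0
```

```bash
python3 nudge.py '0 0 0 0.003 0;0 0 0 0.002 0;0 0 0 0 0;0 0 0 0 0'
python3 - <<'E'
from h import *
def c(im,x,y,w,h,k): return cv2.resize(im[y:y+h,x:x+w],None,fx=k,fy=k,interpolation=cv2.INTER_CUBIC)
s=robot.snapshot("side")["color"];w=robot.snapshot("wrist")["color"]
G=np.zeros((600,800,3),np.uint8);G[:384,:400]=c(s,185,135,50,48,8);G[:300,400:800]=c(w,206,130,100,75,4);cv2.imwrite("pics/c5.png",G)
E
```

```text
time: 11.05
tool_pos: [0.5066, 0.1155, 0.1654]
ee_rot: [-3.141, 0.0, 0.265]
wrist_force: [0.1, -0.2, -3.3]
width: 0.0158
finger_force: 30.0
```

View pics/c5.png

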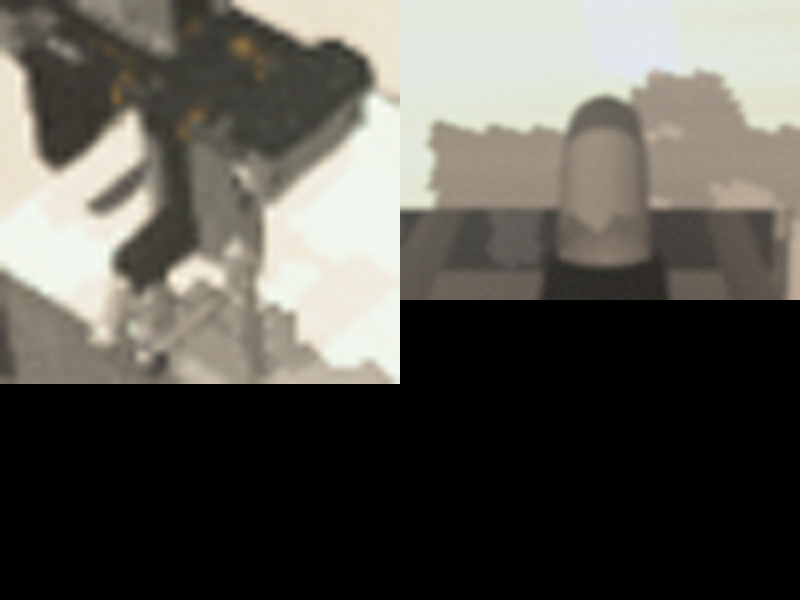

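```bash
python3 nudge.py '0 0 0 -0.012 0;0 0 0 -0.012 0;0 0 0 -0.003 0;0 0 0 -0.002 0;0 0 0 -0.001 0;0 0 0 0 0'; python3 nudge.py '0 0 0 -0.002 0;0 0 0 0 0'
```

```text
time: 11.65
tool_pos: [0.5068, 0.1155, 0.1944]
ee_rot: [-3.141, 0.001, 0.265]
wrist_force: [3.0, 0.6, -13.3]
width: 0.016
finger_force: 30.0
time: 11.82
tool_pos: [0.5065, 0.1154, 0.1949]
ee_rot: [-3.141, 0.003, 0.265]
wrist_force: [3.8, 1.3, -20.6]
width: 0.0158
finger_force: 30.0
```

The pull-up test shows the bar is captured, since it resists with about 18 N. Next I lower the hook again and let go.

```bash
python3 nudge.py '0 0 0 0.012 0;0 0 0 0.012 0;0 0 0 0.008 0;0 0 0 0 0;0 0 0 0 0;0.05 0 0 0 0;0.05 0 0 0 0;0.05 0 0 0 0;0.06 0 0 0 0;0.06 0 0 0 0;0.06 0 0 0 0;0.06 0 0 -0.02 0;0.06 0 0 -0.04 0;0.06 0 0 -0.04 0;0.06 0 0 -0.04 0;0.06 0 0 0 0;0.06 0 0 0 0;0.06 0 0 0 0;0.06 0 0 0 0'
python3 - <<'E'
from h import *
def c(im,x,y,w,h,k): return cv2.resize(im[y:y+h,x:x+w],None,fx=k,fy=k,interpolation=cv2.INTER_CUBIC)
s=robot.snapshot("side")["color"];w=robot.snapshot("wrist")["color"]
G=np.zeros((600,800,3),np.uint8);G[:384,:280]=c(s,185,135,70,96,4)[:384];G[:384,285:797]=w;cv2.imwrite("pics/c6.png",G)
E
```

```text
time: 13.4
tool_pos: [0.506, 0.1154, 0.3037]
ee_rot: [-3.141, 0.004, 0.265]
wrist_force: [0.7, -0.5, -0.7]
width: 0.0599
finger_force: 0.0
```

View pics/c6.png

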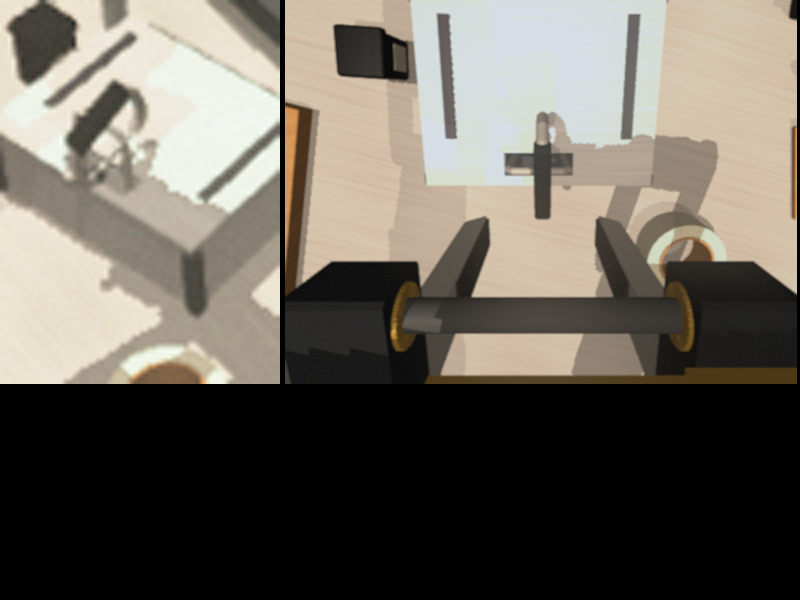

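The hook hangs on the hoop, the lid is shut, and the gripper is clear. I'll let it settle, then hand in.

```bash
R='python3 nudge.py'; python3 nudge.py '0.06 0 0 0 0;0.06 0 0 0 0;0.06 0 0 0 0;0.06 0 0 0 0;0.06 0 0 0 0;0.06 0 0 0 0;0.06 0 0 0 0;0.06 0 0 0 0;0.06 0 0 0 0;0.06 0 0 0 0;0.06 0 0 0 0;0.06 0 0 0 0;0.06 0 0 0 0;0.06 0 0 0 0;0.06 0 0 0 0;0.06 0 0 0 0;0.06 0 0 0 0;0.06 0 0 0 0;0.06 0 0 0 0;0.06 0 0 0 0'
python3 - <<'E'
from h import *
a=robot.snapshot("side")["color"]
for i in range(8): b=robot.snapshot("side")["color"]
print(cv2.absdiff(a,b)[135:185,185:240].max(),cv2.absdiff(a,b).max())
print(robot.close_job())
E
```

```text
time: 15.17
tool_pos: [0.5066, 0.1155, 0.3059]
ee_rot: [-3.142, -0.0, 0.265]
wrist_force: [0.7, -0.5, 0.3]
width: 0.0603
finger_force: 0.0
10 18
the job is handed in; nothing more can be done
None
```

I shut the lid over the hoop, snapped the hook onto the crossbar (an upward pull was resisted with about 18 N), let it go and handed the job in at about 16 s; no pass/fail verdict came back.

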